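Put the spice jar away in the roll-top bin

TASK

Roll the slatted cover of the wooden roll-top bin all the way back, stand the spice jar with the white and blue label upright inside next to the jar that is already there, and roll the cover fully shut again. Set the jar down rather than dropping it, do not knock over the jar that is already inside, and leave the egg timer and the peeler where they are.

Things in the scene. Friction and masses are not known exactly. Their poses are not given: they have to be found in the camera images.
- bin: Fixed wooden roll-top bin, half-round in side profile: 310 deep (its x), 260 wide (its y), 185 high. Origin: centre of its underside; z up, -x is the front. Two 12-thick half-round cheeks (radius 155) close the ends, 236 apart inside. A fixed front board, 70 high, lies at x = -143 to -131; a fixed hood of radius 154 covers the back, up to 63 degrees above level
- bin_floor (a point): Middle of the free front half of the bin's inner floor: bin x = -55, y = 0, z = 8 (axes as the bin). With the cover rolled back the bin is open above from the front board to bin x = 0. A jar 105 tall fits upright under the shut cover with its centre at bin x = -65 to 65
- track_center (a point): Middle of the centre line about which the slatted cover turns (along the bin's y): 30 above the bin's origin. The cover runs on a circular track of 140 outer radius
- tambour (a joint): How far the slatted cover is rolled back about its centre line, rad: 0 shut (lower edge on the front board), 1.3 fully rolled back (end stop). It starts shut or up to 0.3 open. Friction holds it wherever it is left; about 5 to 10 N at the handle moves it
- handle_bar (a point): Middle of the cover's steel bar handle: 12 diameter, 120 long along the bin's y, on posts 52 to either side, 28 free under it. Radius 174 about the track centre, at 145 degrees from the bin's +x (over the top) when shut, less the joint value: shut bin x = -143, z = 130; open x = 58, z = 194. Closed fingers pointing down can push it back from the front and shut from behind, along the arc
- jar_center (a point): Centre (half-way up) of the spice jar to put away: glass jar with brown-black lid and a white and blue label, 41 diameter, 105 high, 0.15 kg, standing on the worktop to the right of the bin; its z is up
- inner_jar_center (a point): Centre (half-way up) of the spice jar with dark green and black label, 41 diameter, 105 high, that already stands loose in the back half of the bin
- timer: Red egg timer, 65 diameter, 52 high, origin at its underside's centre; bystander, loose
- peeler: Dark blue peeler, 170 x 25 x 18, lying on the worktop near its front edge; origin at its underside's centre; bystander, loose
There are look-alikes about, which are no part of the job. Leave any orange, red or turquoise look-alike of the part that bears jar_center alone.

How it is judged:
By the outcome, as a careful person would: the job done as asked, in the order asked, and still so for the second after the job is handed in, with the robot touching nothing.
It also fails if it takes over 64 s, if anything falls off the work surface, if the arm or the gripper's body presses on something with over 40 N, if the wrist force passes 120 N, or if a joint passes its speed limit or range.

ROBOT

A 6-joint arm with a two-finger parallel gripper is mounted at the origin on a cart in front of the work surface, level with it; the furniture and walls round the work are solid. World frame = base frame: x ahead of the robot, y to its left, z up, the work surface at z = 0. Lengths are in m, angles in rad, forces in N, time in s.
With the tool pointing down it reaches from about 0.4 to 0.825 m from the base axis. Payload 7 kg.
Tool frame: the origin (TCP) lies between the finger pads; the fingertips stand 11 mm ahead of it and the grasp point (between the pads) lies 8 mm behind it; x points along the fingers, z is the direction in which the jaws open and shut, and the axes are right-handed (so a half turn about x gives the same grasp; the last joint's range is limited). The gripper opens to 88 mm and grips with 3 to 60 N. Pads are 19 mm wide; open, the fingers measure 130 mm over their backs; the gripper's body (78 mm by 193 mm) begins 47 mm behind the grasp point.
Start: joints at [-0.908, 0.359, 0.012, 0, -1.224, -0.288], TCP at [0.247, -0.628, 0.238] pointing down, gripper open.
Joint ranges: [-3.07, 3.07], [-1.43, 2.12], [-1.02, 1.25], [-3.03, 1.67], [-3.05, -0], [-3.03, 3.03]. Speed limits (rad/s): [2.39, 2.39, 3.01, 3.14, 3.14, 3.14].

INTERFACE

Orientations are given as [roll, pitch, yaw] about the fixed x, y, z axes, in that order (R = Rz(yaw) Ry(pitch) Rx(roll)).
In Python, from station import arm gives the robot as it stands.
- The arm moves only by the tool jog_arm, never from a script. Its argument "motion" is a list of rows, each an object of numbers: "dx", "dy", "dz": the shift along the tool's x, y, z in m; "twist": the turn about the tool's x in degrees. In form: [{"dx": .., "dy": .., "dz": .., "twist": ..}, ...]. A call has 1 to 20 rows; each row is the pose to reach, as a shift and turn from the pose commanded when the call began, along the tool's axes at that moment; what a row does not reach only later rows make up. A row lasts 1/12 s, in which the tool goes at most 41.7 mm and 7.16 degrees, less where a joint would pass 70% of its speed; a pose out of reach is approached as far as the arm can. A call with a gripper value outside its range is refused whole. "gripper" is the finger opening in m, from 0 to 0.0876, set as the call begins (left out, the last holds). The fingers move at their own pace and stop on an object; "newtons" is the grip in N (left out, the last holds). Time passes only in rows, so rows that repeat a pose let the fingers close. It gives the time, the measured TCP pose, the force and the opening at its end, in the units of the state.
- arm.get_state(): the state, without advancing time (a new reading comes with each control period).
- arm.grab_frame(name): name is "scene" or "side" or "wrist"; returns the picture (400x640x3 uint8, red, green, blue); there is no depth.
- arm.camera_model(name): a dict with "camera_matrix" (3x3 intrinsics, pixels), "eye" and "attitude" of the camera in the world. Camera axes: x right, y down, z forward; pixel columns grow to the right and rows downward; lengths in m; the calibration is good to about 2 mm. The wrist camera is an equidistant fisheye: a pixel r from the principal point sees the ray r / f radians off the axis. A picture is of the moment at which its call begins: read the wrist's pose just before it. camera_model takes no time and is no camera call; for the wrist camera it gives the pose at the moment of the call.
- arm.job_done(): hands the job in, once; it reports no verdict.
The state is a dict: "t": time; "q": joint angles; "qd": joint speeds; "joint_efforts": joint torques, N m; "eef_pos": TCP position; "ee_rot": TCP orientation; "force": force on the tool from outside, world axes, zero at the start; "moment": the same for the moment, N m; "width": finger opening in m.
Only numpy, scipy, OpenCV 4.12 (cv2) and the standard library are available. Lean on these libraries where they do the work, as an engineer would, in place of code of your own. Each camera call takes 0.05 s, during which the arm holds its last target.

## Working session

There is one attempt and no reset: what is moved stays moved. The work goes in short steps, Python scripts to look and compute and a tool call to move; the robot and the scene stay as the last step left them, time stands still between calls to the robot, and variables do not carry over. Pictures are saved under pics/ and viewed, and the job is handed in when it is done.

Besides the shell and the picture viewer there is one more tool, called after "Call:" as name(argument=value, ...) on one line, values as JSON. jog_arm: Moves the arm, as the interface text tells. Its arguments: {"type":"object","properties":{"motion":{"type":"array"},"gripper":{"type":"number"},"newtons":{"type":"number"}},"required":["motion"]}

```bash
mkdir -p pics; ls
cat > h.py <<'E'
import sys; sys.path.insert(0,'.')
import numpy as np, cv2
from station import arm
def snap(n,f):
    im=arm.grab_frame(n); cv2.imwrite(f'pics/{f}.png',im[:,:,::-1]); return im
E
python3 - <<'E'
from h import *
np.set_printoptions(precision=4,suppress=True)
for n in ['scene','side','wrist']:
    m=arm.camera_model(n); print(n,m)
    snap(n,n+'0')
print(arm.get_state())
E
```

```text
pics
scene {'camera_matrix': array([[428.0002,   0.    , 311.1108],
       [  0.    , 428.0002, 199.7326],
       [  0.    ,   0.    ,   1.    ]]), 'eye': array([ 0.7105, -0.6253,  0.8756]), 'attitude': array([-2.3935, -0.0164,  0.2199])}
side {'camera_matrix': array([[405.6822,   0.    , 319.2784],
       [  0.    , 405.6822, 203.5483],
       [  0.    ,   0.    ,   1.    ]]), 'eye': array([0.291 , 0.7531, 0.9876]), 'attitude': array([-2.4799, -0.0184, -2.7301])}
wrist {'camera_matrix': array([[309.7069,   0.    , 320.7473],
       [  0.    , 309.7069, 202.0722],
       [  0.    ,   0.    ,   1.    ]]), 'eye': array([ 0.1748, -0.657 ,  0.3842]), 'attitude': array([ 2.8487, -0.0014,  1.9456])}
{'t': 0.15, 'q': array([-0.9079,  0.3592,  0.0113, -0.0002, -1.2241, -0.2881]), 'qd': array([ 0.0006, -0.0022,  0.0009,  0.0006, -0.0008,  0.0001]), 'joint_efforts': array([ -0.0042, -58.3273,  29.3289,   7.0015,   0.0087,  -0.0001]), 'eef_pos': array([ 0.247 , -0.6278,  0.2369]), 'ee_rot': array([0.119 , 1.5696, 2.0645]), 'force': array([ 0.524 ,  0.3185, -0.5512]), 'moment': array([ 0.0151,  0.0172, -0.0061]), 'width': 0.0877636056243982}
```

View pics/scene0.png

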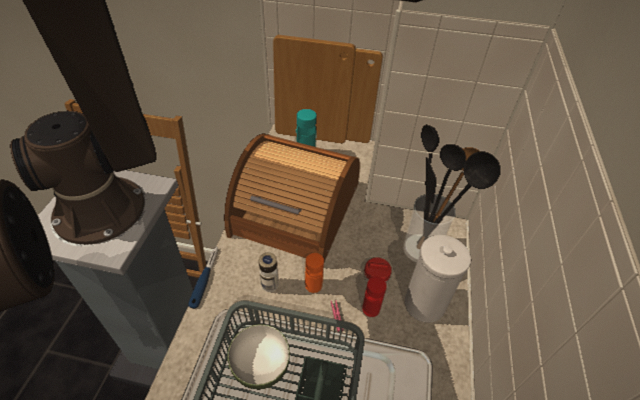

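View pics/side0.png

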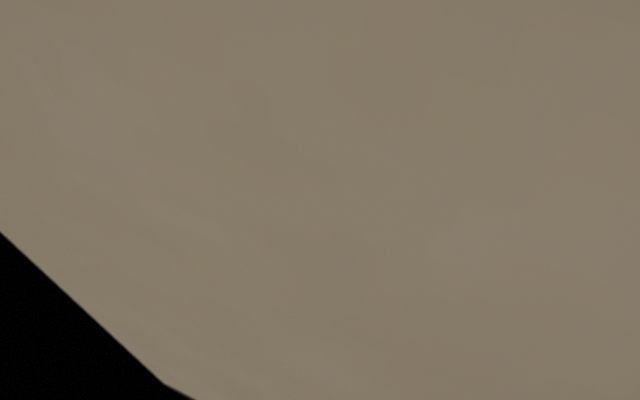

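View pics/wrist0.png

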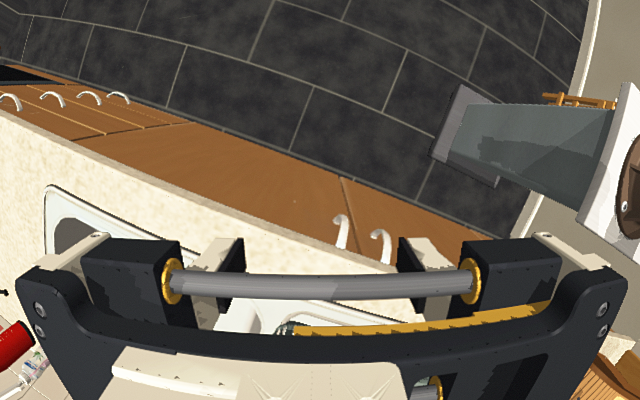

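The scene view shows the bin at about (290,195) with the handle at (275,205). The white/blue jar is at (268,270), with the orange look-alike at (314,272), a red one at (374,295), a turquoise one at (306,128) and the peeler at (200,287). The side camera sees only a blank wall. I'll zoom in next.

Run:
```python
from h import *
from scipy.spatial.transform import Rotation as R
im=cv2.imread('pics/scene0.png')
cv2.imwrite('pics/z1.png',cv2.resize(im[125:325,180:400],None,fx=3.6,fy=3,interpolation=cv2.INTER_CUBIC)[:600,:800])
for n in ['scene','side','wrist']:
    print(n,R.from_euler('xyz',arm.camera_model(n)['attitude']).as_matrix().round(3).tolist())
print(R.from_euler('xyz',arm.get_state()['ee_rot']).as_matrix().round(3).tolist())
```

```text
scene [[0.976, 0.171, -0.137], [0.218, -0.713, 0.666], [0.016, -0.68, -0.733]]
side [[-0.916, -0.326, 0.232], [-0.4, 0.719, -0.569], [0.018, -0.614, -0.789]]
wrist [[-0.366, 0.891, 0.268], [0.931, 0.35, 0.107], [0.001, 0.289, -0.957]]
[[-0.001, -0.931, -0.366], [0.001, -0.366, 0.931], [-1.0, 0.0, 0.001]]
```

View pics/z1.png

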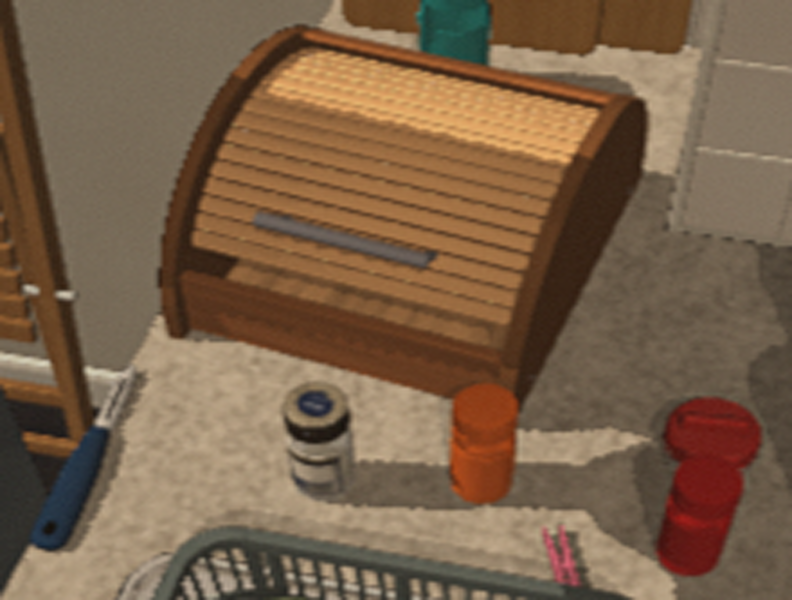

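```bash
cat >> h.py <<'E'
from scipy.spatial.transform import Rotation as R
def ray(n,p,m=None):
    m=m or arm.camera_model(n); K=m['camera_matrix']; Rm=R.from_euler('xyz',m['attitude']).as_matrix()
    x=(p[0]-K[0,2])/K[0,0]; y=(p[1]-K[1,2])/K[1,1]
    if n=='wrist':
        r=np.hypot(x,y); d=np.array([x/r*np.sin(r),y/r*np.sin(r),np.cos(r)]) if r>0 else np.array([0,0,1.])
    else: d=np.array([x,y,1.])
    d=Rm@d; return m['eye'],d/np.linalg.norm(d)
def onz(n,p,z,m=None):
    e,d=ray(n,p,m); return e+d*(z-e[2])/d[2]
def proj(n,P,m=None):
    m=m or arm.camera_model(n); K=m['camera_matrix']; Rm=R.from_euler('xyz',m['attitude']).as_matrix()
    v=Rm.T@(np.asarray(P)-m['eye'])
    if n=='wrist':
        r=np.hypot(v[0],v[1]); t=np.arctan2(r,v[2]); return np.array([K[0,2]+K[0,0]*v[0]/r*t,K[1,2]+K[0,0]*v[1]/r*t])
    return np.array([K[0,2]+K[0,0]*v[0]/v[2],K[1,2]+K[1,1]*v[1]/v[2]])
def zoom(im,c0,r0,w,h,f,name):
    z=cv2.resize(im[r0:r0+h,c0:c0+w],None,fx=f,fy=f,interpolation=cv2.INTER_NEAREST)
    for c in range((c0+9)//10*10,c0+w,10):
        cv2.line(z,((c-c0)*f,0),((c-c0)*f,6 if c%50 else 18),(0,255,255),1)
        if c%20==0: cv2.putText(z,str(c),((c-c0)*f,20),0,.35,(0,255,255))
    for r in range((r0+9)//10*10,r0+h,10):
        cv2.line(z,(0,(r-r0)*f),(6,(r-r0)*f),(0,255,255),1); cv2.putText(z,str(r),(8,(r-r0)*f+4),0,.35,(0,255,255))
    cv2.imwrite(f'pics/{name}.png',z)
E
python3 - <<'E'
from h import *
im=cv2.imread('pics/scene0.png')
zoom(im,215,130,150,115,5,'z2')
zoom(im,215,200,150,115,5,'z3')
E
```

```text
(no output)
```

View pics/z2.png

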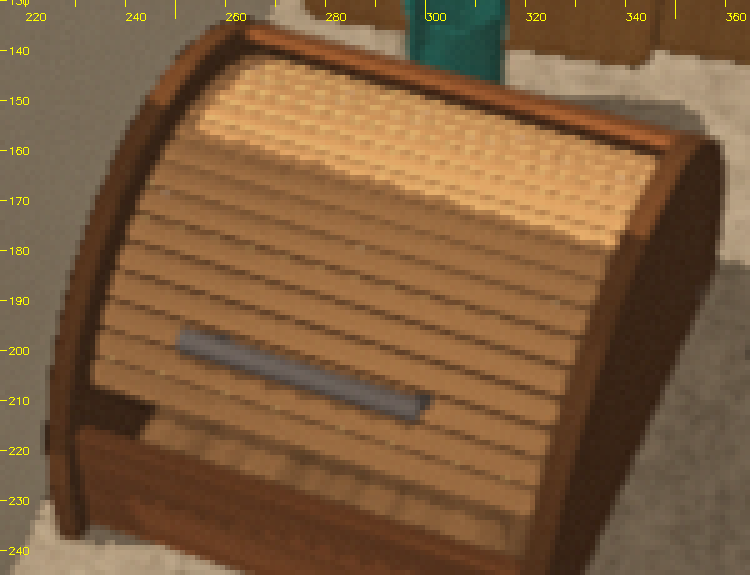

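View pics/z3.png

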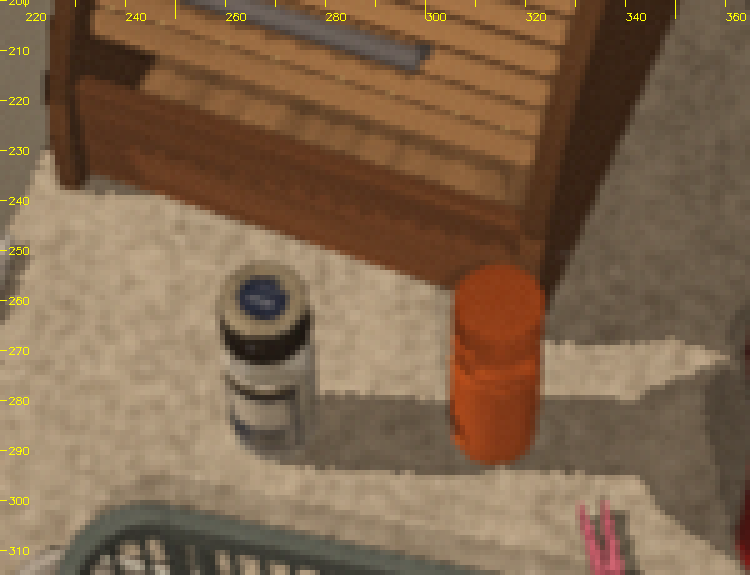

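Run:
```python
from h import *
from scipy.optimize import least_squares
np.set_printoptions(precision=4,suppress=True)
m=arm.camera_model('scene')
a=onz('scene',(226.7,237.5),0,m); b=onz('scene',(324.5,261.5),0,m); print('bottom',a,b,np.linalg.norm(a-b))
a=onz('scene',(231,216),.07,m); b=onz('scene',(319.5,243),.07,m); print('board',a,b,np.linalg.norm(a-b))
obs=[((226.7,237.5),(-.155,.13,0)),((324.5,261.5),(-.155,-.13,0)),((231,216),(-.143,.118,.07)),((319.5,243),(-.143,-.118,.07))]
h=[((250.3,198),.06),((298,211.3),-.06)]
def B(p,v):
    c,s=np.cos(p[2]),np.sin(p[2]); return np.array([p[0]+c*v[0]-s*v[1],p[1]+s*v[0]+c*v[1],v[2]])
def H(q,y): return (.174*np.cos(q),y,.03+.174*np.sin(q))
def res(p):
    r=[proj('scene',B(p,v),m)-np.array(o) for o,v in obs]
    r+=[proj('scene',B(p,H(np.radians(145)-p[3],y)),m)-np.array(o) for o,y in h]
    return np.concatenate(r)
s=least_squares(res,[.55,0,1.5,.2]); p=s.x; print('bin',p,'deg',np.degrees(p[2])); print(res(p).reshape(-1,2))
print('handle',B(p,H(np.radians(145)-p[3],0)))
for v in [(0,.13,.185),(0,-.13,.185),(.07,.118,.167),(.07,-.118,.167),(-.055,0,.008)]: print(v,B(p,v),proj('scene',B(p,v),m))
print('jar',onz('scene',(265.5,260),.105,m), onz('scene',(269,285.5),0,m))
print('orange',onz('scene',(313.5,261),.105,m))
```

```text
bottom [ 0.3652 -0.0087  0.    ] [ 0.6246 -0.0239  0.    ] 0.2599237021965423
board [0.3797 0.0077 0.07  ] [ 0.6097 -0.0233  0.07  ] 0.23209344819223496
bin [0.5081 0.1364 1.4742 0.1016] deg 84.4672994612711
[[-0.043  -1.1173]
 [-1.3493  1.9921]
 [-1.4153  0.477 ]
 [ 1.3752 -1.8462]
 [ 0.1854  0.5157]
 [ 1.0911 -0.2282]]
handle [0.4954 0.0054 0.1437]
(0, 0.13, 0.185) [0.3787 0.149  0.185 ] [244.4563 144.056 ]
(0, -0.13, 0.185) [0.6375 0.1239 0.185 ] [345.17   167.3602]
(0.07, 0.118, 0.167) [0.3974 0.2175 0.167 ] [260.3211 134.1208]
(0.07, -0.118, 0.167) [0.6323 0.1947 0.167 ] [347.2455 153.6369]
(-0.055, 0, 0.008) [0.5028 0.0817 0.008 ] [287.4624 218.8329]
jar [ 0.5095 -0.1215  0.105 ] [ 0.511  -0.1203  0.    ]
orange [ 0.6114 -0.1002  0.105 ]
```

Run:
```python
from h import *
im=cv2.imread('pics/scene0.png')
im=np.clip(im.astype(float)**.6*9,0,255).astype(np.uint8)
zoom(im,285,195,60,75,10,'z4')
zoom(im,215,185,60,60,10,'z5')
```

```text
(no output)
```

View pics/z4.png

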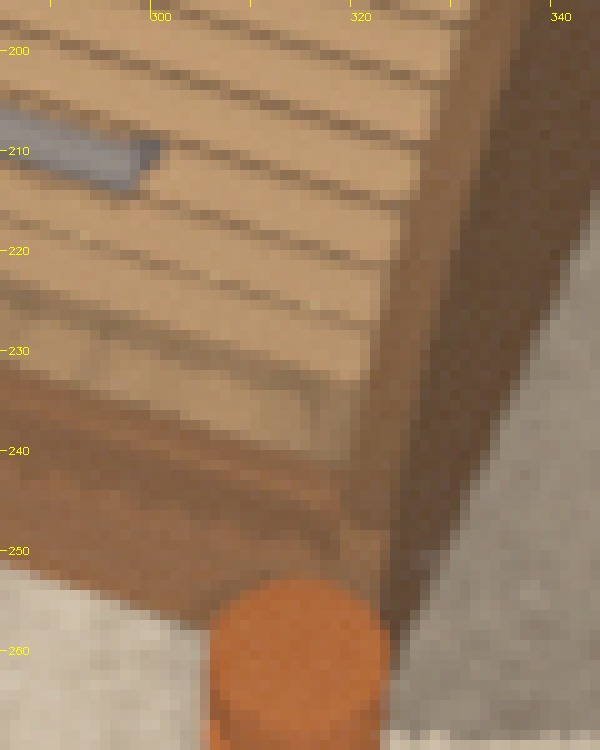

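View pics/z5.png

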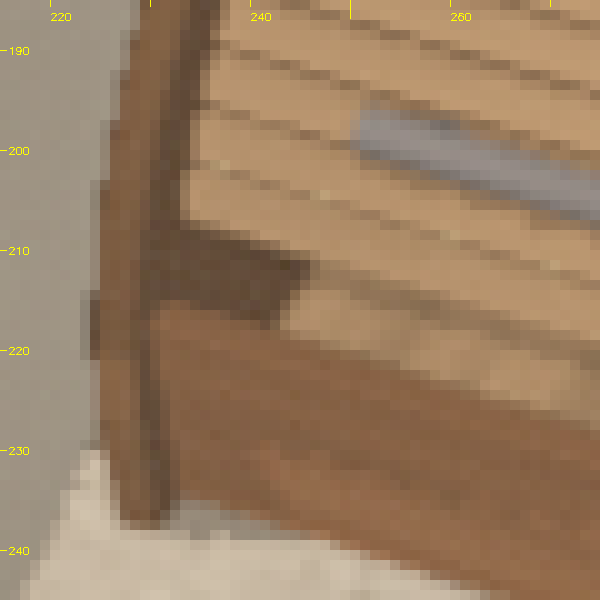

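```bash
cat > fit.py <<'E'
from h import *
from scipy.optimize import least_squares
np.set_printoptions(precision=4,suppress=True)
def B(p,v):
    c,s=np.cos(p[2]),np.sin(p[2]); return np.array([p[0]+c*v[0]-s*v[1],p[1]+s*v[0]+c*v[1],v[2]])
def H(q,y): return (.174*np.cos(np.radians(145)-q),y,.03+.174*np.sin(np.radians(145)-q))
E
python3 - <<'E'
from fit import *
m=arm.camera_model('scene')
obs=[((227,237.7),(-.155,.13,0)),((231.5,235),(-.143,.118,0)),((230.5,215.5),(-.131,.118,.07)),((318.3,241.5),(-.131,-.118,.07))]
h=[((249.8,198),.06),((299.2,211.3),-.06)]
def res(p):
    r=[proj('scene',B(p,v),m)-np.array(o) for o,v in obs]
    r+=[proj('scene',B(p,H(p[3],y)),m)-np.array(o) for o,y in h]
    a,b=proj('scene',B(p,(-.143,.118,0)),m),proj('scene',B(p,(-.143,-.118,0)),m)
    r+=[np.array([0,a[1]+(303-a[0])/(b[0]-a[0])*(b[1]-a[1])-257.7])]
    return np.concatenate(r)
s=least_squares(res,[.55,0,1.5,.2]); p=s.x; print('bin',p,'deg',np.degrees(p[2])); print(res(p).reshape(-1,2))
for v in [H(p[3],0),(0,.13,.185),(0,-.13,.185),(.07,.118,.167),(.07,-.118,.167),(-.155,-.13,0),(-.055,0,.008)]: print(v,B(p,v),proj('scene',B(p,v),m))
E
```

```text
bin [0.5116 0.1264 1.438  0.1454] deg 82.39183159530423
[[-1.5461 -0.0223]
 [ 0.3133  0.5501]
 [ 0.1899 -0.9982]
 [ 2.1995  0.1934]
 [ 0.0431 -0.4789]
 [-1.155   0.182 ]
 [ 0.      0.2623]]
(np.float64(-0.12657419224313585), 0, np.float64(0.14939419524414782)) [0.4949 0.001  0.1494] [273.6136 204.4059]
(0, 0.13, 0.185) [0.3828 0.1436 0.185 ] [245.3207 145.6474]
(0, -0.13, 0.185) [0.6405 0.1092 0.185 ] [345.3852 171.704 ]
(0.07, 0.118, 0.167) [0.4039 0.2114 0.167 ] [262.0251 135.907 ]
(0.07, -0.118, 0.167) [0.6379 0.1802 0.167 ] [348.4956 157.7261]
(-0.155, -0.13, 0) [ 0.62   -0.0444  0.    ] [320.9497 267.974 ]
(-0.055, 0, 0.008) [0.5043 0.0719 0.008 ] [287.0785 221.6882]
```

Bin fit: centre (0.512, 0.126), yaw 82.4°, cover about 0.145 open. Residuals are about 1–2 px, and the hood corners I left out of the fit match. The jar is at (0.510, -0.121). I'll move the closed fingers to a point in front of the handle.

Call:
jog_arm(motion=[{"dx":-0.06,"dy":-0.434,"dz":0.44,"twist":-61},{"dx":-0.06,"dy":-0.434,"dz":0.44,"twist":-61},{"dx":-0.06,"dy":-0.434,"dz":0.44,"twist":-61},{"dx":-0.06,"dy":-0.434,"dz":0.44,"twist":-61},{"dx":-0.06,"dy":-0.434,"dz":0.44,"twist":-61},{"dx":-0.06,"dy":-0.434,"dz":0.44,"twist":-61},{"dx":-0.06,"dy":-0.434,"dz":0.44,"twist":-61},{"dx":-0.06,"dy":-0.434,"dz":0.44,"twist":-61},{"dx":-0.06,"dy":-0.434,"dz":0.44,"twist":-61},{"dx":-0.06,"dy":-0.434,"dz":0.44,"twist":-61},{"dx":-0.06,"dy":-0.434,"dz":0.44,"twist":-61},{"dx":-0.06,"dy":-0.434,"dz":0.44,"twist":-61},{"dx":-0.06,"dy":-0.434,"dz":0.44,"twist":-61},{"dx":-0.06,"dy":-0.434,"dz":0.44,"twist":-61},{"dx":-0.06,"dy":-0.434,"dz":0.44,"twist":-61},{"dx":-0.06,"dy":-0.434,"dz":0.44,"twist":-61},{"dx":-0.06,"dy":-0.434,"dz":0.44,"twist":-61},{"dx":-0.06,"dy":-0.434,"dz":0.44,"twist":-61},{"dx":-0.06,"dy":-0.434,"dz":0.44,"twist":-61},{"dx":-0.06,"dy":-0.434,"dz":0.44,"twist":-61}], gripper=0)

```text
t: 1.82
eef_pos: [0.4894, -0.0608, 0.2975]
ee_rot: [0.4, 1.571, -2.875]
force: [0.3, 0.0, 0.4]
width: 0.0004
```

Run:
```python
from h import *
np.set_printoptions(precision=4,suppress=True)
s=arm.get_state(); print(s['t'],s['q'],s['eef_pos'],R.from_euler('xyz',s['ee_rot']).as_matrix().round(4).tolist())
snap('wrist','w1');snap('scene','s1')
```

```text
1.8167 [ 0.2759  0.0185 -0.2787 -0.     -1.2738 -0.4087] [ 0.4894 -0.0608  0.2975] [[-0.0002, -0.1325, -0.9912], [-0.0001, -0.9912, 0.1325], [-1.0, 0.0001, 0.0002]]
```

View pics/w1.png

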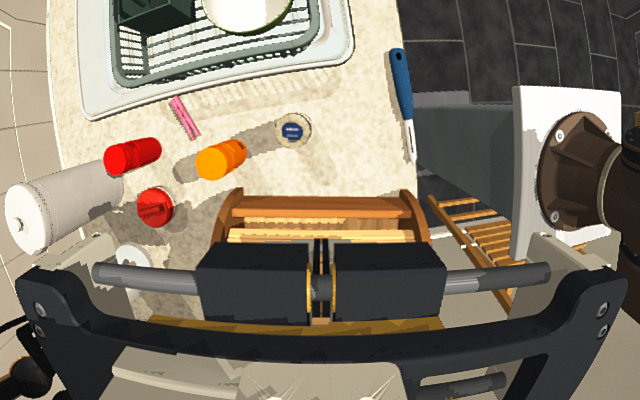

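View pics/s1.png

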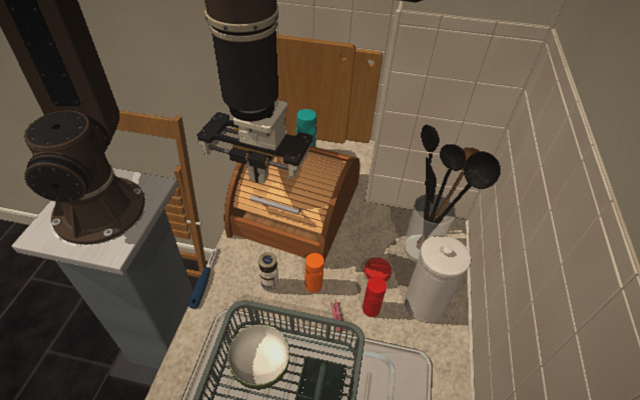

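The wrist view shows the jar lid at (291,131), the front board top edge at rows 197–215 between (232,205) and (413,198), the peeler at (400,100) and the timer at (155,205). I'll cross-check the earlier fit with these.

Run:
```python
from fit import *
m=arm.camera_model('wrist')
p=[.5116,.1264,1.438]
print('jar',onz('wrist',(291.5,129.5),.105,m))
for v in [(-.155,.13,.03),(-.155,-.13,.03),(-.143,.118,.07),(-.143,-.118,.07),(-.131,.118,.07),(-.131,-.118,.07)]: print(v,B(p,v),proj('wrist',B(p,v),m))
print('jarproj',proj('wrist',(.5095,-.1215,.105),m))
im=cv2.imread('pics/w1.png'); zoom(im,200,100,250,150,3,'z6')
```

```text
jar [ 0.5141 -0.1234  0.105 ]
(-0.155, 0.13, 0.03) [ 0.3622 -0.01    0.03  ] [414.1394 193.2924]
(-0.155, -0.13, 0.03) [ 0.6199 -0.0444  0.03  ] [232.2278 193.2318]
(-0.143, 0.118, 0.07) [0.3757 0.0003 0.07  ] [413.2837 210.0285]
(-0.143, -0.118, 0.07) [ 0.6096 -0.031   0.07  ] [233.4639 210.0142]
(-0.131, 0.118, 0.07) [0.3773 0.0122 0.07  ] [412.4607 218.6228]
(-0.131, -0.118, 0.07) [ 0.6112 -0.0191  0.07  ] [234.2461 218.6325]
jarproj [295.8853 130.6008]
```

View pics/z6.png

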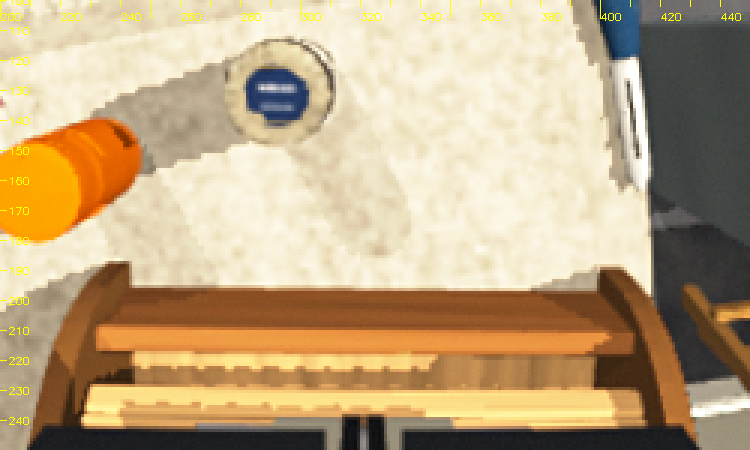

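Call:
jog_arm(motion=[{"dx":0.04},{"dx":0.08},{"dx":0.12},{"dx":0.148},{"dx":0.148},{"dx":0.148,"dy":-0.01},{"dx":0.148,"dy":-0.02},{"dx":0.148,"dy":-0.025},{"dx":0.148,"dy":-0.025}])

```text
invalid input
```

Run:
```python
from fit import *
s=arm.get_state(); print(s['t'],s['eef_pos'],s['force'])
d=s['eef_pos'][:2]-np.array([.513,.1268]); c,sn=np.cos(1.438),np.sin(1.438)
bx,by,bz=d@[c,sn],d@[-sn,c],s['eef_pos'][2]; print('bin',bx,by,bz)
for q in np.linspace(.145,1.3,19):
    h=H(q,0); print(round(q,2),'dx',round(-(h[2]-bz),3),'dy',round(-(h[0]-.016-bx),3))
snap('scene','s2'); 
im=cv2.imread('pics/s2.png'); zoom(im,200,120,150,115,5,'z7')
```

```text
1.9167 [ 0.4895 -0.0607  0.2976] [-0.6715  0.2932 -0.5616]
bin -0.1889901664626849 -0.0015690188120514332 0.2975835468764851
0.14 dx 0.148 dy -0.046
0.21 dx 0.14 dy -0.054
0.27 dx 0.133 dy -0.063
0.34 dx 0.126 dy -0.072
0.4 dx 0.12 dy -0.081
0.47 dx 0.114 dy -0.09
0.53 dx 0.109 dy -0.1
0.59 dx 0.105 dy -0.111
0.66 dx 0.101 dy -0.121
0.72 dx 0.098 dy -0.132
0.79 dx 0.096 dy -0.143
0.85 dx 0.095 dy -0.154
0.92 dx 0.094 dy -0.165
0.98 dx 0.094 dy -0.176
1.04 dx 0.094 dy -0.187
1.11 dx 0.095 dy -0.199
1.17 dx 0.097 dy -0.21
1.24 dx 0.1 dy -0.22
1.3 dx 0.104 dy -0.231
```

View pics/z7.png

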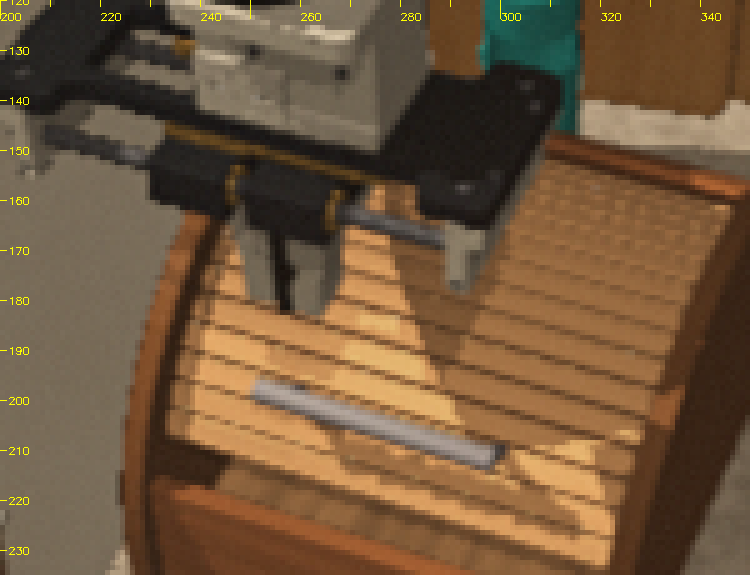

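The move was refused because each row needs all four keys. The picture shows the handle bar at (250,197)–(298,211) and the fingers still above the cover. I'll resend it.

Call:
jog_arm(motion=[{"dx":0.04,"dy":0,"dz":0,"twist":0},{"dx":0.08,"dy":0,"dz":0,"twist":0},{"dx":0.12,"dy":0,"dz":0,"twist":0},{"dx":0.148,"dy":0,"dz":0,"twist":0},{"dx":0.148,"dy":-0.01,"dz":0,"twist":0},{"dx":0.148,"dy":-0.02,"dz":0,"twist":0},{"dx":0.148,"dy":-0.03,"dz":0,"twist":0},{"dx":0.148,"dy":-0.038,"dz":0,"twist":0},{"dx":0.148,"dy":-0.046,"dz":0,"twist":0},{"dx":0.14,"dy":-0.054,"dz":0,"twist":0},{"dx":0.133,"dy":-0.063,"dz":0,"twist":0},{"dx":0.126,"dy":-0.072,"dz":0,"twist":0},{"dx":0.126,"dy":-0.072,"dz":0,"twist":0},{"dx":0.126,"dy":-0.072,"dz":0,"twist":0}])

```text
t: 3.13
eef_pos: [0.5007, 0.0122, 0.1743]
ee_rot: [-2.942, 1.566, 0.069]
force: [0.1, -4.0, 2.0]
width: 0.001
```

Run:
```python
from fit import *
s=arm.get_state(); print(s['t'],s['eef_pos'],s['force'])
snap('scene','s3'); 
im=cv2.imread('pics/s3.png'); zoom(im,200,120,150,115,5,'z8')
```

```text
3.1333 [0.5007 0.0122 0.1743] [ 0.0665 -3.9593  2.0015]
```

View pics/z8.png

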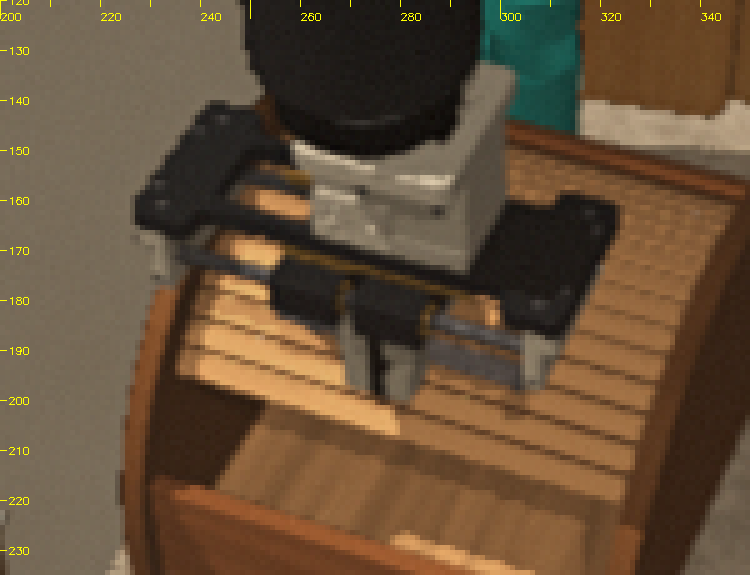

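The cover moves with the fingers: the opening has grown, the force is about 4 N, and the fingers sit in front of the bar at (275,197). I'll continue along the arc.

Call:
jog_arm(motion=[{"dx":-0.006,"dy":-0.009,"dz":0,"twist":0},{"dx":-0.012,"dy":-0.018,"dz":0,"twist":0},{"dx":-0.017,"dy":-0.028,"dz":0,"twist":0},{"dx":-0.021,"dy":-0.039,"dz":0,"twist":0},{"dx":-0.025,"dy":-0.049,"dz":0,"twist":0},{"dx":-0.028,"dy":-0.06,"dz":0,"twist":0},{"dx":-0.03,"dy":-0.071,"dz":0,"twist":0},{"dx":-0.031,"dy":-0.082,"dz":0,"twist":0},{"dx":-0.032,"dy":-0.093,"dz":0,"twist":0},{"dx":-0.032,"dy":-0.104,"dz":0,"twist":0},{"dx":-0.032,"dy":-0.115,"dz":0,"twist":0},{"dx":-0.031,"dy":-0.127,"dz":0,"twist":0},{"dx":-0.029,"dy":-0.138,"dz":0,"twist":0},{"dx":-0.026,"dy":-0.148,"dz":0,"twist":0},{"dx":-0.022,"dy":-0.157,"dz":0,"twist":0},{"dx":-0.022,"dy":-0.16,"dz":0,"twist":0},{"dx":-0.022,"dy":-0.162,"dz":0,"twist":0},{"dx":-0.022,"dy":-0.162,"dz":0,"twist":0}])

```text
t: 4.68
eef_pos: [0.5195, 0.1666, 0.1937]
ee_rot: [1.372, 1.559, -1.901]
force: [1.3, -27.0, 10.6]
width: 0.0003
```

Run:
```python
from fit import *
s=arm.get_state(); print(s['t'],s['eef_pos'],s['force'])
d=s['eef_pos'][:2]-np.array([.513,.1268]); c,sn=np.cos(1.438),np.sin(1.438)
print('bin',d@[c,sn],d@[-sn,c])
snap('scene','s4'); 
im=cv2.imread('pics/s4.png'); zoom(im,200,100,160,120,5,'z9')
```

```text
4.6833 [0.5195 0.1666 0.1937] [  1.319  -26.9984  10.6003]
bin 0.04029705520411521 -0.0012233840028107808
```

View pics/z9.png

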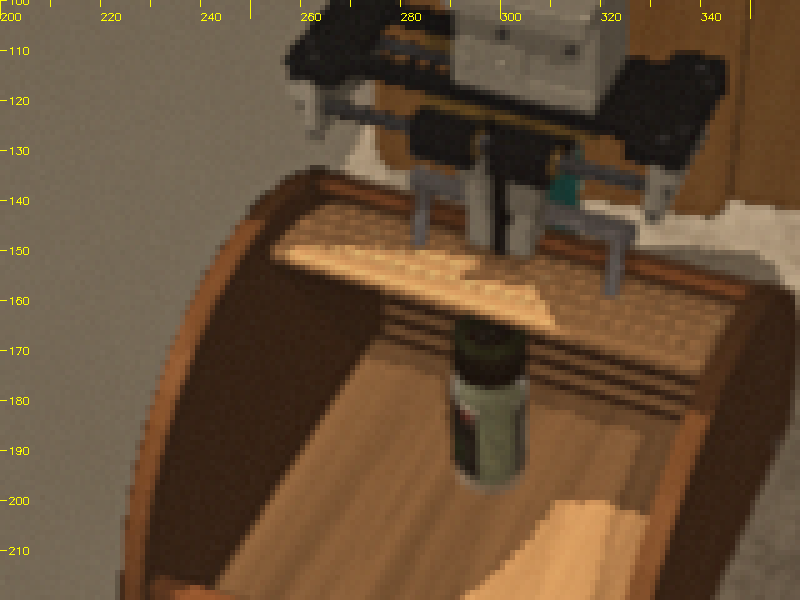

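The cover is at its end stop: the force rose from 4 to 27 N and the bar is at bin x ≈ 0.057. The green inner jar stands with its base at about (297,193). I'll measure it, then retreat.

Run:
```python
from fit import *
c,sn=np.cos(1.438),np.sin(1.438)
for px in [(297.5,192.5),(297.5,195)]:
    P=onz('scene',px,.008); d=P[:2]-np.array([.513,.1268]); print(P,'bin',d@[c,sn],d@[-sn,c])
```

```text
[0.5055 0.1819 0.008 ] bin 0.05362901495181935 0.014685344447217454
[0.5079 0.1725 0.008 ] bin 0.04462316656915333 0.011147535140191516
```

Call:
jog_arm(motion=[{"dx":0,"dy":0.02,"dz":0,"twist":0},{"dx":-0.02,"dy":0.05,"dz":0,"twist":0},{"dx":-0.03,"dy":0.09,"dz":0,"twist":0},{"dx":-0.03,"dy":0.13,"dz":0,"twist":0},{"dx":-0.03,"dy":0.17,"dz":0,"twist":0},{"dx":-0.03,"dy":0.21,"dz":0.02,"twist":0},{"dx":-0.03,"dy":0.25,"dz":0.03,"twist":0},{"dx":-0.03,"dy":0.26,"dz":0.03,"twist":0},{"dx":-0.03,"dy":0.26,"dz":0.03,"twist":0}], gripper=0.068)

```text
t: 5.48
eef_pos: [0.4557, -0.0834, 0.2235]
ee_rot: [-1.933, 1.57, 1.074]
force: [-0.0, 0.7, -0.2]
width: 0.055
```

Run:
```python
from fit import *
s=arm.get_state(); print(s['t'],s['eef_pos'],s['width'],s['force'])
snap('wrist','w5');snap('scene','s5')
im=cv2.imread('pics/s5.png'); zoom(im,200,120,160,120,5,'z10')
```

```text
5.4833 [ 0.4557 -0.0834  0.2235] 0.05499890116935636 [-0.0444  0.7029 -0.1524]
```

View pics/w5.png

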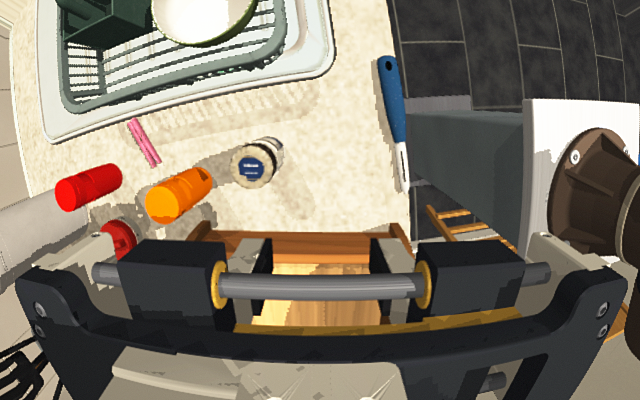

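View pics/z10.png

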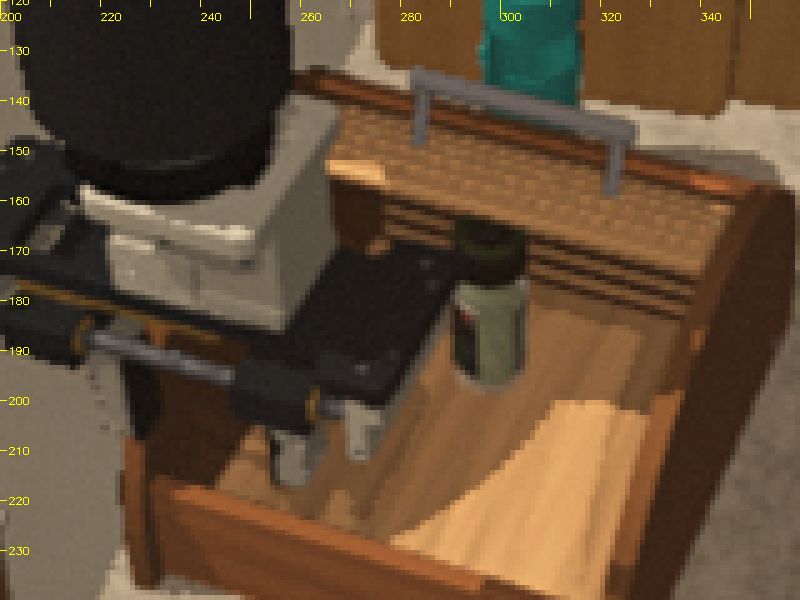

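The handle stays at the back, seen at (283,135)–(325,146). In the wrist view the lid centre is at about (254,166), so I'll refine the jar position from that.

Run:
```python
from fit import *
im=cv2.imread('pics/w5.png'); zoom(im,215,125,80,75,9,'z11')
m=arm.camera_model('wrist')
print(onz('wrist',(253.5,166),.105,m))
for jx,jy in [(.5095,-.1215),(.514,-.1234)]: print(proj('wrist',(jx,jy,.105),m),proj('wrist',(jx,jy,0),m))
```

```text
[ 0.5124 -0.1208  0.105 ]
[256.4778 164.7295] [274.0334 149.7955]
[251.2412 163.3884] [270.1769 148.8136]
```

View pics/z11.png

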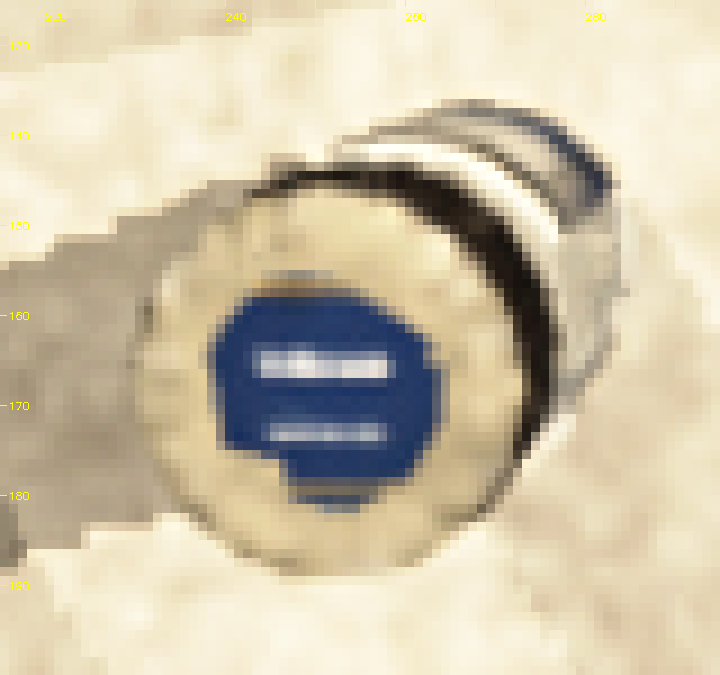

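Call:
jog_arm(motion=[{"dx":0,"dy":0.015,"dz":-0.03,"twist":0},{"dx":0,"dy":0.03,"dz":-0.062,"twist":0},{"dx":0,"dy":0.03,"dz":-0.062,"twist":0},{"dx":0,"dy":0.03,"dz":-0.062,"twist":0},{"dx":0.02,"dy":0.03,"dz":-0.062,"twist":0},{"dx":0.04,"dy":0.03,"dz":-0.062,"twist":0},{"dx":0.06,"dy":0.03,"dz":-0.062,"twist":0},{"dx":0.08,"dy":0.03,"dz":-0.062,"twist":0},{"dx":0.08,"dy":0.03,"dz":-0.062,"twist":0}])

```text
t: 6.33
eef_pos: [0.5118, -0.1181, 0.1398]
ee_rot: [0.052, 1.565, 3.063]
force: [-0.9, -0.0, -0.4]
width: 0.0682
```

Run:
```python
from fit import *
s=arm.get_state(); print(s['t'],s['eef_pos'],s['width'],s['force'])
snap('wrist','w6');im=snap('scene','s6')
im=cv2.imread('pics/s6.png'); zoom(im,200,170,160,120,5,'z12')
```

```text
6.3333 [ 0.5118 -0.1181  0.1398] 0.06823938403573954 [-0.8561 -0.0478 -0.3773]
```

View pics/w6.png

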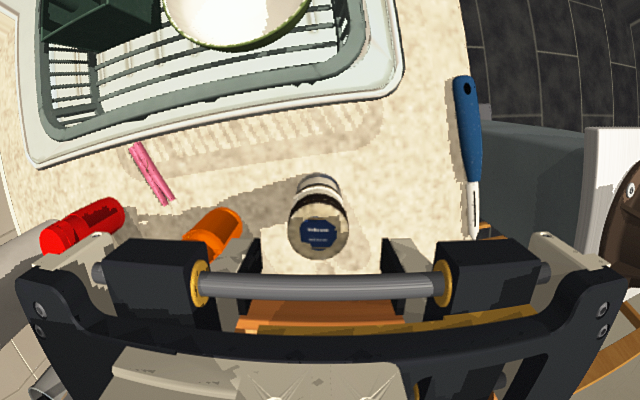

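View pics/z12.png

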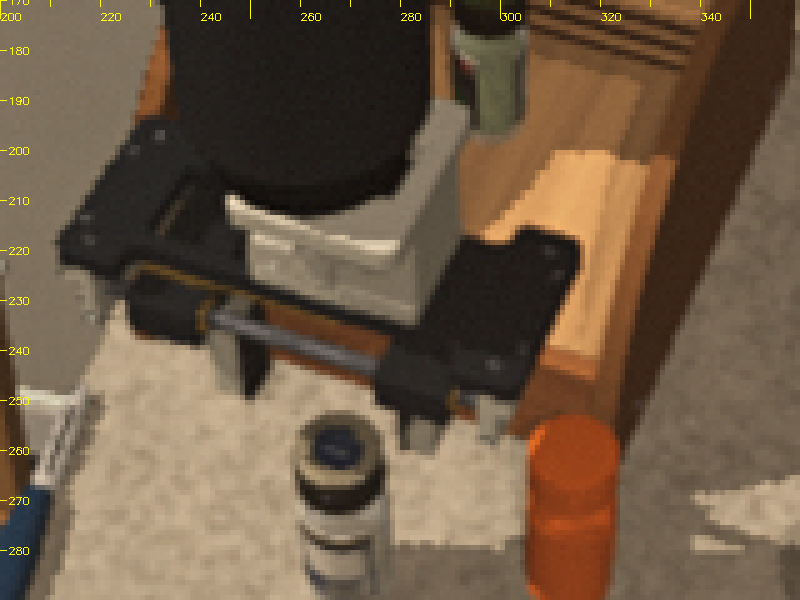

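Run:
```python
from fit import *
m=arm.camera_model('wrist')
im=cv2.imread('pics/w6.png'); zoom(im,280,160,80,110,6,'z13')
for p in [(318,231),(318,233),(320,233)]: print(onz('wrist',p,.105,m))
s=arm.get_state();print(s['eef_pos'])
```

```text
[ 0.516  -0.1217  0.105 ]
[ 0.5162 -0.1204  0.105 ]
[ 0.5149 -0.1202  0.105 ]
[ 0.5141 -0.1186  0.1435]
```

View pics/z13.png

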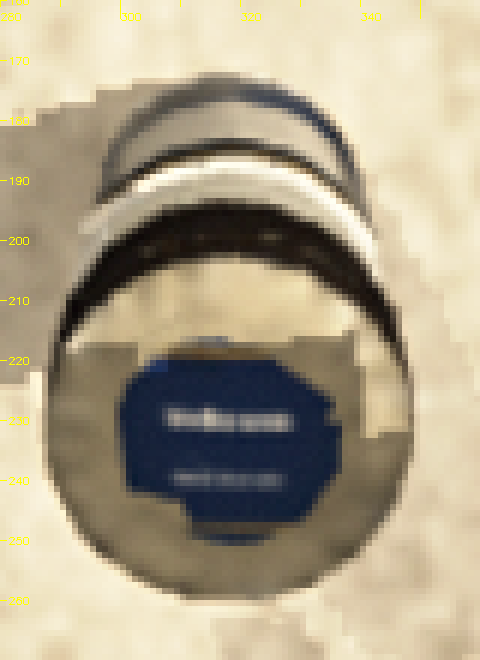

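The jar is centred between the fingers to about 2 mm in x. I'll correct y by 3 mm, descend and grip.

Call:
jog_arm(motion=[{"dx":0.02,"dy":0.003,"dz":-0.001,"twist":0},{"dx":0.04,"dy":0.003,"dz":-0.001,"twist":0},{"dx":0.06,"dy":0.003,"dz":-0.001,"twist":0},{"dx":0.076,"dy":0.003,"dz":-0.001,"twist":0},{"dx":0.076,"dy":0.003,"dz":-0.001,"twist":0},{"dx":0.076,"dy":0.003,"dz":-0.001,"twist":0}])

```text
t: 6.93
eef_pos: [0.5155, -0.1223, 0.0685]
ee_rot: [2.574, 1.57, -0.698]
force: [1.1, 0.1, 0.2]
width: 0.0681
```

Call:
jog_arm(motion=[{"dx":0,"dy":0,"dz":0,"twist":0},{"dx":0,"dy":0,"dz":0,"twist":0},{"dx":0,"dy":0,"dz":0,"twist":0},{"dx":0,"dy":0,"dz":0,"twist":0},{"dx":0,"dy":0,"dz":0,"twist":0},{"dx":0,"dy":0,"dz":0,"twist":0},{"dx":0,"dy":0,"dz":0,"twist":0}], gripper=0.03, newtons=20)

```text
t: 7.52
eef_pos: [0.515, -0.1227, 0.0681]
ee_rot: [3.109, 1.57, -0.164]
force: [-2.1, 1.5, 6.3]
width: 0.0407
```

Run:
```python
from fit import *
s=arm.get_state(); print(s['t'],s['eef_pos'],s['width'],s['force'])
im=snap('scene','s7')
im=cv2.imread('pics/s7.png'); zoom(im,200,190,160,120,5,'z14')
```

```text
7.5167 [ 0.515  -0.1227  0.0681] 0.0406943310758148 [-2.0619  1.5475  6.307 ]
```

View pics/z14.png

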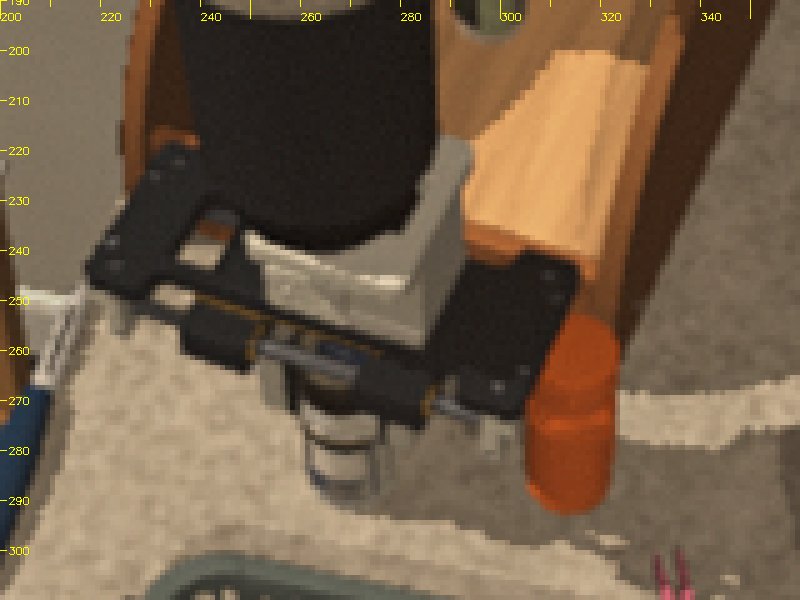

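The opening holds at 40.7 mm, so the jar is gripped. I'll lift it and carry it over the bin.

Call:
jog_arm(motion=[{"dx":-0.01,"dy":0,"dz":0,"twist":0},{"dx":-0.03,"dy":0,"dz":0,"twist":0},{"dx":-0.06,"dy":0,"dz":0,"twist":0},{"dx":-0.09,"dy":0,"dz":0,"twist":0},{"dx":-0.12,"dy":0,"dz":0,"twist":0},{"dx":-0.15,"dy":0,"dz":0,"twist":0},{"dx":-0.18,"dy":-0.01,"dz":0,"twist":0},{"dx":-0.2,"dy":-0.03,"dz":0.01,"twist":0},{"dx":-0.21,"dy":-0.06,"dz":0.02,"twist":0},{"dx":-0.21,"dy":-0.09,"dz":0.035,"twist":0},{"dx":-0.21,"dy":-0.12,"dz":0.035,"twist":0},{"dx":-0.21,"dy":-0.15,"dz":0.035,"twist":0},{"dx":-0.21,"dy":-0.175,"dz":0.035,"twist":0},{"dx":-0.21,"dy":-0.189,"dz":0.035,"twist":0},{"dx":-0.21,"dy":-0.189,"dz":0.035,"twist":0},{"dx":-0.21,"dy":-0.189,"dz":0.035,"twist":0}])

```text
t: 8.9
eef_pos: [0.5046, 0.0697, 0.2775]
ee_rot: [0.476, 1.57, -2.796]
force: [-0.3, -0.2, -1.9]
width: 0.0404
```

Run:
```python
from fit import *
s=arm.get_state(); print(s['t'],s['eef_pos'],s['width'],s['force'])
d=s['eef_pos'][:2]-np.array([.513,.1268]); c,sn=np.cos(1.438),np.sin(1.438)
print('bin',d@[c,sn],d@[-sn,c])
snap('wrist','w8');im=snap('scene','s8')
im=cv2.imread('pics/s8.png'); zoom(im,200,110,160,120,5,'z15')
```

```text
8.9 [0.5046 0.0697 0.2775] 0.04037095517870517 [-0.262  -0.1651 -1.8804]
bin -0.05773176903775935 0.0007541520037571325
```

View pics/z15.png

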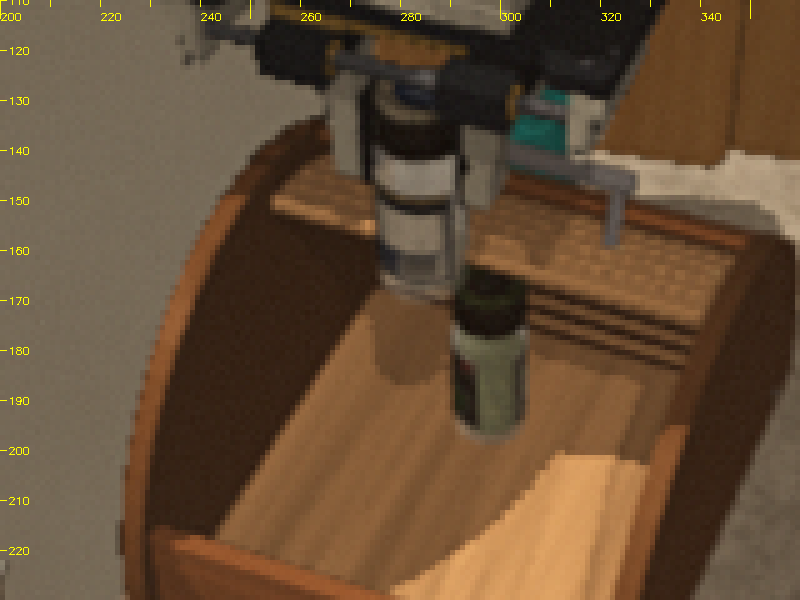

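View pics/w8.png

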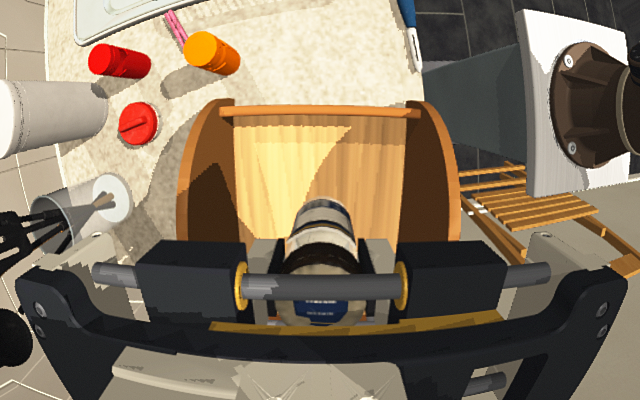

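Run:
```python
from fit import *
m=arm.camera_model('wrist')
p=[.513,.1268,1.438]
for v in [(-.143,.118,.07),(-.143,-.118,.07),(-.131,.118,.07),(-.131,-.118,.07)]: print(v,proj('wrist',B(p,v),m))
im=cv2.imread('pics/w8.png'); zoom(im,170,90,300,100,2,'z16'); 
zoom(im,205,90,50,50,8,'z16'); zoom(im,395,90,50,50,8,'z17')
cv2.imwrite('pics/z18.png',np.hstack([cv2.imread('pics/z16.png'),cv2.imread('pics/z17.png')]))
```

```text
(-0.143, 0.118, 0.07) [421.7241 109.9088]
(-0.143, -0.118, 0.07) [219.9014 109.6448]
(-0.131, 0.118, 0.07) [421.3863 120.0014]
(-0.131, -0.118, 0.07) [220.2124 119.7372]
```

View pics/z18.png

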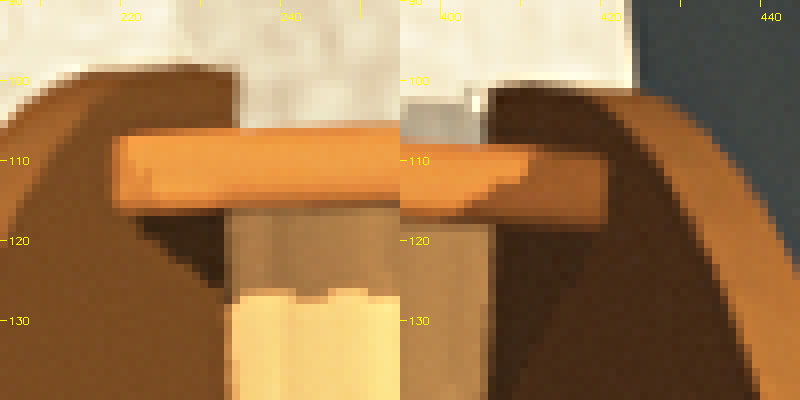

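The board corners agree with the prediction to about 2 mm. I'll lower the jar to just above the floor.

Call:
jog_arm(motion=[{"dx":0.02,"dy":0,"dz":0,"twist":0},{"dx":0.04,"dy":0,"dz":0,"twist":0},{"dx":0.06,"dy":0,"dz":0,"twist":0},{"dx":0.08,"dy":0,"dz":0,"twist":0},{"dx":0.1,"dy":0,"dz":0,"twist":0},{"dx":0.12,"dy":0,"dz":0,"twist":0},{"dx":0.14,"dy":0,"dz":0,"twist":0},{"dx":0.16,"dy":0,"dz":0,"twist":0},{"dx":0.175,"dy":0,"dz":0,"twist":0},{"dx":0.185,"dy":0,"dz":0,"twist":0},{"dx":0.192,"dy":0,"dz":0,"twist":0},{"dx":0.195,"dy":0,"dz":0,"twist":0},{"dx":0.195,"dy":0,"dz":0,"twist":0},{"dx":0.195,"dy":0,"dz":0,"twist":0}])

```text
t: 10.17
eef_pos: [0.5054, 0.0694, 0.0832]
ee_rot: [-2.701, 1.57, 0.309]
force: [1.0, 0.2, -1.0]
width: 0.0404
```

Call:
jog_arm(motion=[{"dx":0.001,"dy":0,"dz":0,"twist":0},{"dx":0.002,"dy":0,"dz":0,"twist":0},{"dx":0.003,"dy":0,"dz":0,"twist":0},{"dx":0.004,"dy":0,"dz":0,"twist":0},{"dx":0.005,"dy":0,"dz":0,"twist":0},{"dx":0.005,"dy":0,"dz":0,"twist":0},{"dx":0.005,"dy":0,"dz":0,"twist":0}])

```text
t: 10.75
eef_pos: [0.5049, 0.0694, 0.0775]
ee_rot: [0.718, 1.571, -2.555]
force: [0.9, 0.3, -0.2]
width: 0.0405
```

Run:
```python
from fit import *
s=arm.get_state(); print(s['t'],s['eef_pos'],s['width'],s['force'])
snap('wrist','w9');im=snap('scene','s9')
im=cv2.imread('pics/s9.png'); zoom(im,200,130,160,120,5,'z19')
```

```text
10.75 [0.5049 0.0694 0.0775] 0.040536944781841854 [ 0.8794  0.33   -0.2482]
```

View pics/z19.png

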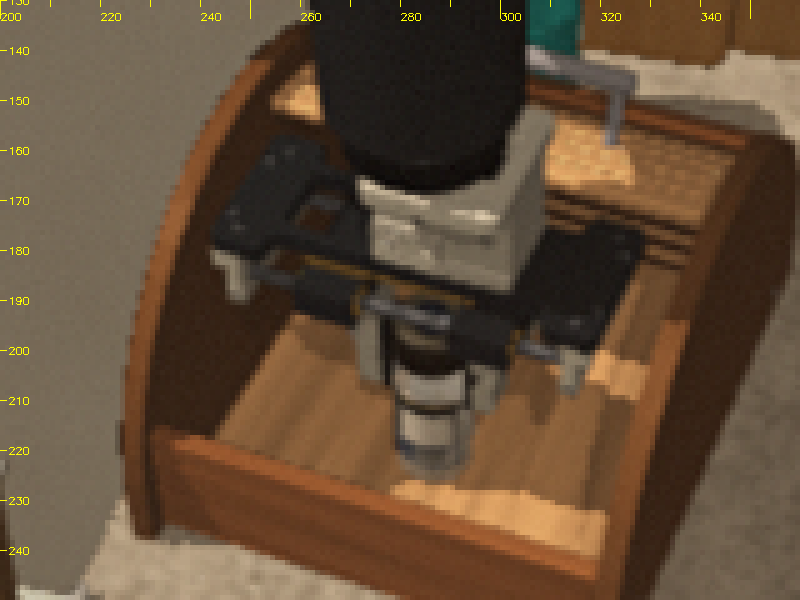

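Call:
jog_arm(motion=[{"dx":0.0005,"dy":0,"dz":0,"twist":0},{"dx":0.001,"dy":0,"dz":0,"twist":0},{"dx":0.0015,"dy":0,"dz":0,"twist":0},{"dx":0.002,"dy":0,"dz":0,"twist":0},{"dx":0.002,"dy":0,"dz":0,"twist":0}])

```text
t: 11.27
eef_pos: [0.505, 0.0694, 0.0761]
ee_rot: [2.829, 1.571, -0.443]
force: [-2.0, 0.8, 5.3]
width: 0.0411
```

The vertical force is now +5.3 N, so the jar is on the floor. I'll release it.

Call:
jog_arm(motion=[{"dx":0,"dy":0,"dz":0,"twist":0},{"dx":0,"dy":0,"dz":0,"twist":0},{"dx":0,"dy":0,"dz":0,"twist":0},{"dx":0,"dy":0,"dz":0,"twist":0},{"dx":0,"dy":0,"dz":0,"twist":0},{"dx":0,"dy":0,"dz":0,"twist":0}], gripper=0.065)

```text
t: 11.77
eef_pos: [0.5049, 0.0694, 0.0755]
ee_rot: [0.555, 1.571, -2.717]
force: [0.4, 0.1, 0.8]
width: 0.0645
```

Call:
jog_arm(motion=[{"dx":-0.01,"dy":0,"dz":0,"twist":0},{"dx":-0.025,"dy":0,"dz":0,"twist":0},{"dx":-0.045,"dy":0,"dz":0,"twist":0},{"dx":-0.07,"dy":0,"dz":0,"twist":0},{"dx":-0.1,"dy":0,"dz":0,"twist":0},{"dx":-0.13,"dy":0,"dz":0,"twist":0},{"dx":-0.16,"dy":0,"dz":0,"twist":0},{"dx":-0.19,"dy":0,"dz":0,"twist":0},{"dx":-0.22,"dy":0,"dz":0,"twist":0},{"dx":-0.22,"dy":0,"dz":0,"twist":0}])

```text
t: 12.6
eef_pos: [0.5074, 0.0697, 0.3029]
ee_rot: [-2.738, 1.561, 0.273]
force: [1.3, -0.2, 0.6]
width: 0.0651
```

Run:
```python
from fit import *
s=arm.get_state(); print(s['t'],s['eef_pos'],s['width'],s['force'])
snap('wrist','w10');im=snap('scene','s10')
im=cv2.imread('pics/s10.png'); zoom(im,200,130,160,120,5,'z20')
```

```text
12.6 [0.5074 0.0697 0.3029] 0.06512610338583756 [ 1.2758 -0.1502  0.5783]
```

View pics/z20.png

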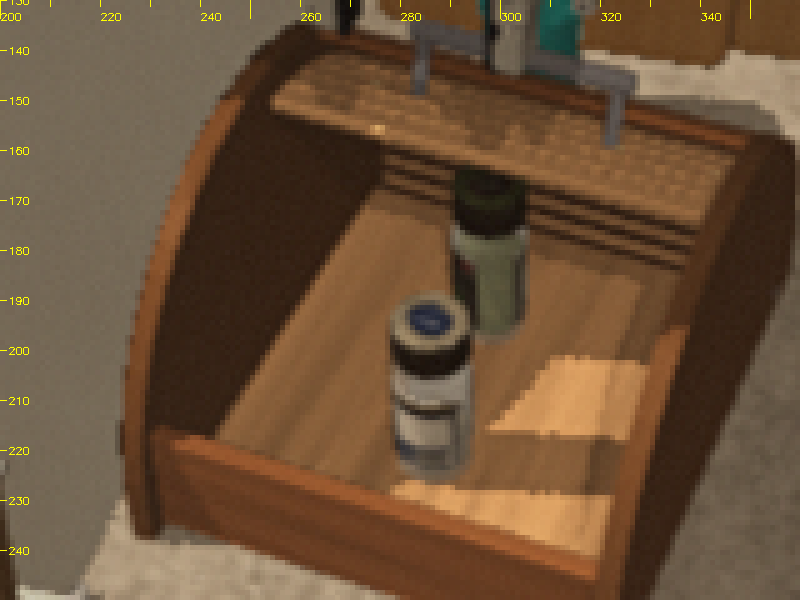

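View pics/w10.png

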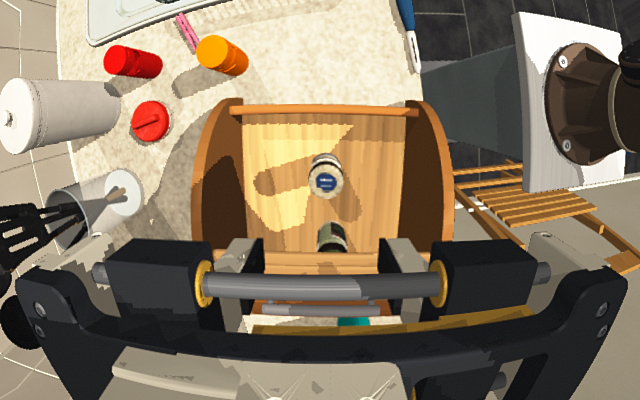

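The jar stands upright in front of the green one: lid at (285,194), base at (286,220). I'll check where it and the turquoise jar are before going behind the handle.

Run:
```python
from fit import *
c,sn=np.cos(1.438),np.sin(1.438)
s=arm.get_state(); print(s['t'],s['eef_pos'])
for n,px,z in [('jar',(285.7,194),.113),('jarbase',(286.5,220),.008),('turq',(306.5,114),.105),('boardfoot',(350,140),.0),('tcp',None,0)]:
    P=onz('scene',px,z) if px else s['eef_pos']; d=P[:2]-np.array([.513,.1268]); print(n,P,'bin',d@[c,sn],d@[-sn,c])
```

```text
12.7 [0.5052 0.0695 0.2975]
jar [0.5034 0.0725 0.113 ] bin -0.055106655830553235 0.002345426369459998
jarbase [0.5014 0.0772 0.008 ] bin -0.05072218199369528 0.004952934761974264
turq [0.4764 0.4167 0.105 ] bin 0.28247952079233624 0.07470745922387509
boardfoot [0.6117 0.4558 0.    ] bin 0.33918412267181186 -0.054302812378163305
tcp [0.5052 0.0695 0.2975] bin -0.05781117791731749 0.00011061835402039422
```

Call:
jog_arm(motion=[{"dx":0,"dy":-0.02,"dz":0,"twist":0},{"dx":0,"dy":-0.05,"dz":0,"twist":0},{"dx":0,"dy":-0.08,"dz":0,"twist":0},{"dx":0,"dy":-0.11,"dz":0,"twist":0},{"dx":0,"dy":-0.14,"dz":0,"twist":0},{"dx":0,"dy":-0.157,"dz":0,"twist":0},{"dx":0,"dy":-0.157,"dz":0,"twist":0},{"dx":0.02,"dy":-0.157,"dz":0,"twist":0},{"dx":0.045,"dy":-0.157,"dz":0,"twist":0},{"dx":0.07,"dy":-0.157,"dz":0,"twist":0},{"dx":0.09,"dy":-0.157,"dz":0,"twist":0},{"dx":0.101,"dy":-0.157,"dz":0,"twist":0},{"dx":0.101,"dy":-0.157,"dz":0,"twist":0},{"dx":0.101,"dy":-0.157,"dz":0,"twist":0}], gripper=0)

```text
t: 13.87
eef_pos: [0.5256, 0.2245, 0.1946]
ee_rot: [1.237, 1.57, -2.036]
force: [0.1, 0.3, 1.9]
width: 0.0004
```

Run:
```python
from fit import *
s=arm.get_state(); print(s['t'],s['eef_pos'],s['force'],s['width'])
d=s['eef_pos'][:2]-np.array([.513,.1268]); c,sn=np.cos(1.438),np.sin(1.438)
bx,by,bz=d@[c,sn],d@[-sn,c],s['eef_pos'][2]; print('bin',bx,by,bz)
for q in np.linspace(1.3,0,27):
    h=H(q,0); print(round(q,2),'dx',round(-(h[2]-bz),3),'dy',round(-(h[0]+.016-bx),3))
snap('scene','s11'); 
im=cv2.imread('pics/s11.png'); zoom(im,220,90,160,120,5,'z21')
```

```text
13.8667 [0.5256 0.2245 0.1946] [0.0659 0.2514 1.9333] 0.0004301401086037374
bin 0.09847147554770647 0.0004893806539298983 0.19464123296225433
1.3 dx 0.001 dy 0.024
1.25 dx -0.002 dy 0.033
1.2 dx -0.004 dy 0.041
1.15 dx -0.006 dy 0.05
1.1 dx -0.008 dy 0.058
1.05 dx -0.009 dy 0.067
1.0 dx -0.009 dy 0.076
0.95 dx -0.009 dy 0.084
0.9 dx -0.009 dy 0.093
0.85 dx -0.008 dy 0.102
0.8 dx -0.007 dy 0.11
0.75 dx -0.006 dy 0.119
0.7 dx -0.004 dy 0.127
0.65 dx -0.001 dy 0.136
0.6 dx 0.002 dy 0.144
0.55 dx 0.005 dy 0.152
0.5 dx 0.009 dy 0.16
0.45 dx 0.013 dy 0.167
0.4 dx 0.017 dy 0.175
0.35 dx 0.022 dy 0.182
0.3 dx 0.027 dy 0.189
0.25 dx 0.033 dy 0.196
0.2 dx 0.039 dy 0.202
0.15 dx 0.045 dy 0.208
0.1 dx 0.051 dy 0.214
0.05 dx 0.058 dy 0.22
0.0 dx 0.065 dy 0.225
```

View pics/z21.png

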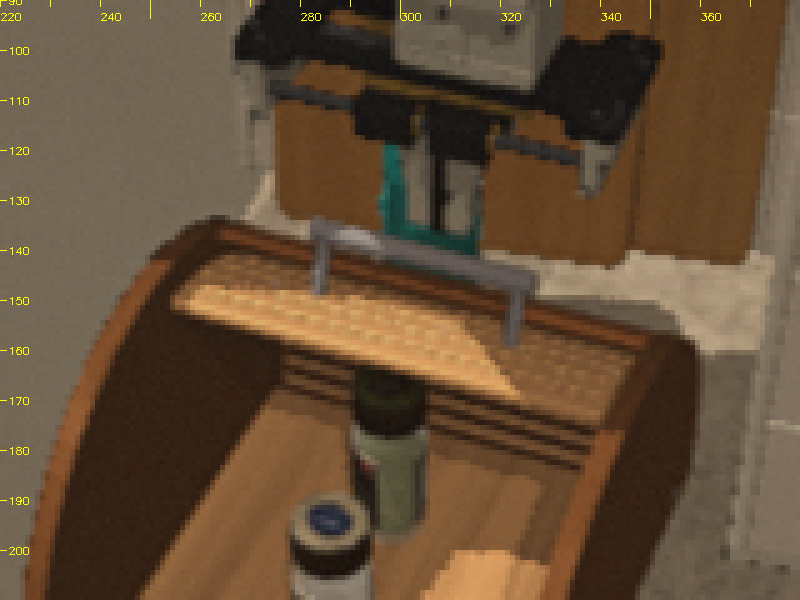

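The fingers are behind the bar, with the bar at (282,135)–(325,147). I'll push it shut along the arc, tips 3 mm lower.

Call:
jog_arm(motion=[{"dx":0.004,"dy":0.008,"dz":0,"twist":0},{"dx":0.004,"dy":0.016,"dz":0,"twist":0},{"dx":0.004,"dy":0.024,"dz":0,"twist":0},{"dx":0.001,"dy":0.033,"dz":0,"twist":0},{"dx":-0.001,"dy":0.041,"dz":0,"twist":0},{"dx":-0.003,"dy":0.05,"dz":0,"twist":0},{"dx":-0.005,"dy":0.058,"dz":0,"twist":0},{"dx":-0.006,"dy":0.067,"dz":0,"twist":0},{"dx":-0.006,"dy":0.076,"dz":0,"twist":0},{"dx":-0.006,"dy":0.084,"dz":0,"twist":0},{"dx":-0.006,"dy":0.093,"dz":0,"twist":0},{"dx":-0.005,"dy":0.102,"dz":0,"twist":0},{"dx":-0.004,"dy":0.11,"dz":0,"twist":0},{"dx":-0.003,"dy":0.119,"dz":0,"twist":0},{"dx":-0.001,"dy":0.127,"dz":0,"twist":0},{"dx":0.002,"dy":0.136,"dz":0,"twist":0},{"dx":0.005,"dy":0.144,"dz":0,"twist":0},{"dx":0.008,"dy":0.152,"dz":0,"twist":0},{"dx":0.008,"dy":0.152,"dz":0,"twist":0},{"dx":0.008,"dy":0.152,"dz":0,"twist":0}])

```text
t: 15.58
eef_pos: [0.5049, 0.0733, 0.1859]
ee_rot: [0.716, 1.569, -2.558]
force: [0.7, -0.4, -0.3]
width: 0.0004
```

Run:
```python
from fit import *
s=arm.get_state(); print(s['t'],s['eef_pos'],s['force'],s['width'])
snap('scene','s12'); 
im=cv2.imread('pics/s12.png'); zoom(im,200,120,160,120,5,'z22')
```

```text
15.5833 [0.5049 0.0733 0.1859] [ 0.6597 -0.3685 -0.2915] 0.0003971907504618631
```

View pics/z22.png

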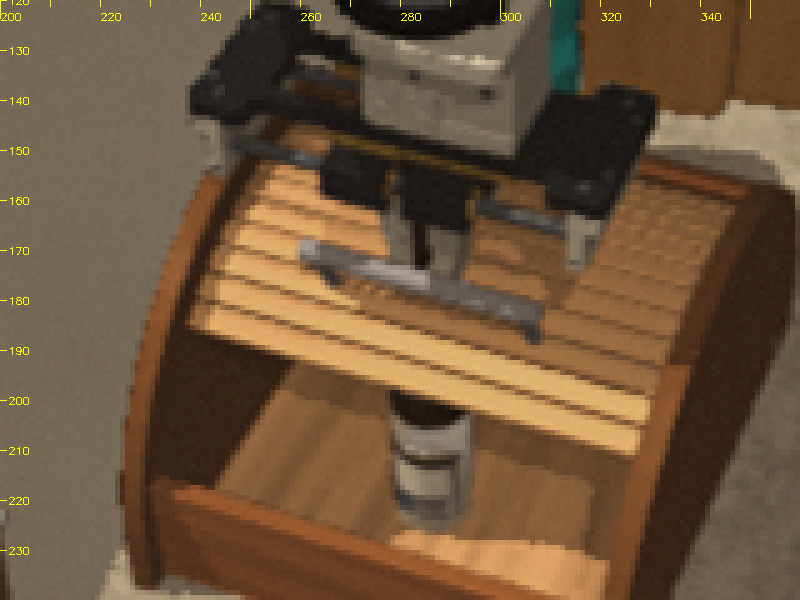

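The cover moves freely; the handle is at (260,169)–(306,183) and the jar is standing below it. I'll push the rest of the way.

Call:
jog_arm(motion=[{"dx":0.004,"dy":0.008,"dz":0,"twist":0},{"dx":0.008,"dy":0.015,"dz":0,"twist":0},{"dx":0.012,"dy":0.023,"dz":0,"twist":0},{"dx":0.017,"dy":0.03,"dz":0,"twist":0},{"dx":0.022,"dy":0.037,"dz":0,"twist":0},{"dx":0.028,"dy":0.044,"dz":0,"twist":0},{"dx":0.034,"dy":0.05,"dz":0,"twist":0},{"dx":0.04,"dy":0.056,"dz":0,"twist":0},{"dx":0.046,"dy":0.062,"dz":0,"twist":0},{"dx":0.053,"dy":0.068,"dz":0,"twist":0},{"dx":0.06,"dy":0.073,"dz":0,"twist":0},{"dx":0.06,"dy":0.076,"dz":0,"twist":0},{"dx":0.06,"dy":0.076,"dz":0,"twist":0},{"dx":0.06,"dy":0.076,"dz":0,"twist":0}])

```text
t: 16.8
eef_pos: [0.4957, 0.0008, 0.1253]
ee_rot: [-1.534, 1.567, 1.475]
force: [-0.0, 14.3, -6.7]
width: 0.0001
```

Run:
```python
from fit import *
s=arm.get_state(); print(s['t'],s['eef_pos'],s['force'],s['width'])
d=s['eef_pos'][:2]-np.array([.513,.1268]); c,sn=np.cos(1.438),np.sin(1.438)
print('bin',d@[c,sn],d@[-sn,c])
snap('scene','s13'); snap('wrist','w13')
im=cv2.imread('pics/s13.png'); zoom(im,200,150,160,120,5,'z23')
```

```text
16.8 [0.4957 0.0008 0.1253] [-0.0427 14.3092 -6.671 ] 0.0001114882545766688
bin -0.12720287928846016 0.00048535633700125144
```

View pics/z23.png

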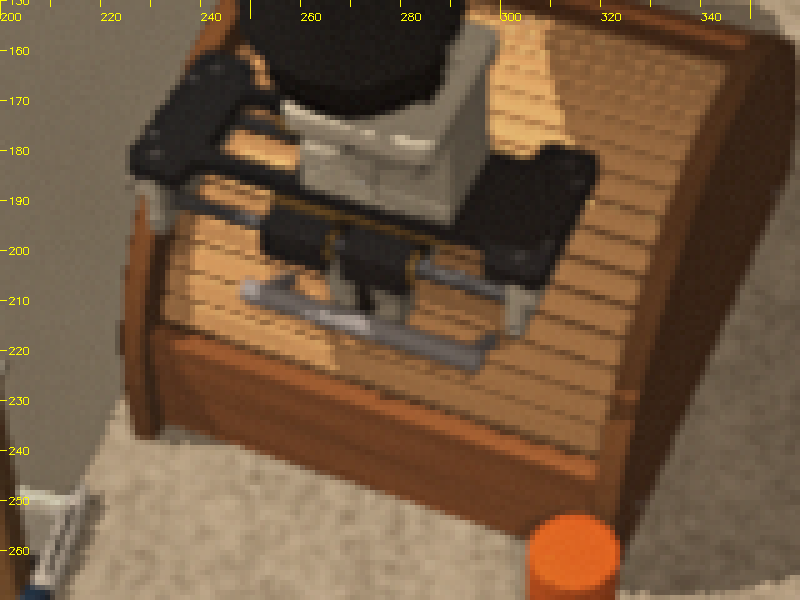

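View pics/w13.png

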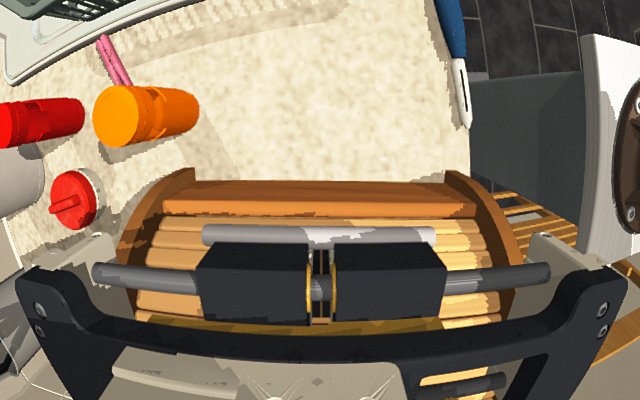

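The cover edge looks to be down on the front board and no gap is visible. 14 N doesn't prove it is at the stop, so I'll push a little further and see whether it yields.

Call:
jog_arm(motion=[{"dx":0.001,"dy":0.002,"dz":0,"twist":0},{"dx":0.003,"dy":0.004,"dz":0,"twist":0},{"dx":0.004,"dy":0.005,"dz":0,"twist":0},{"dx":0.004,"dy":0.005,"dz":0,"twist":0},{"dx":0.004,"dy":0.005,"dz":0,"twist":0}])

```text
t: 17.32
eef_pos: [0.4967, 0.0001, 0.1242]
ee_rot: [-1.977, 1.56, 1.033]
force: [-14.7, 40.3, 21.6]
width: 0.0005
```

The force jumped to 40 N with under 1 mm of motion, so the cover is at its shut stop. I'll ease off and lift away.

Call:
jog_arm(motion=[{"dx":-0.004,"dy":-0.004,"dz":0,"twist":0},{"dx":-0.009,"dy":-0.008,"dz":0,"twist":0},{"dx":-0.018,"dy":-0.012,"dz":0,"twist":0},{"dx":-0.03,"dy":-0.014,"dz":0,"twist":0},{"dx":-0.05,"dy":-0.014,"dz":0,"twist":0},{"dx":-0.08,"dy":-0.014,"dz":0,"twist":0},{"dx":-0.11,"dy":-0.014,"dz":0,"twist":0},{"dx":-0.15,"dy":-0.014,"dz":0,"twist":0},{"dx":-0.19,"dy":-0.014,"dz":0,"twist":0},{"dx":-0.2,"dy":-0.05,"dz":0,"twist":0},{"dx":-0.2,"dy":-0.09,"dz":0,"twist":0},{"dx":-0.2,"dy":-0.13,"dz":0,"twist":0},{"dx":-0.2,"dy":-0.13,"dz":0,"twist":0},{"dx":-0.2,"dy":-0.13,"dz":0,"twist":0}])

```text
t: 18.48
eef_pos: [0.5119, 0.1238, 0.3221]
ee_rot: [0.971, 1.569, -2.3]
force: [0.0, -0.0, -0.7]
width: 0.0001
```

Run:
```python
from fit import *
s=arm.get_state(); print(s['t'],s['eef_pos'],s['force'],s['width'])
snap('scene','s14'); snap('wrist','w14')
im=cv2.imread('pics/s14.png'); zoom(im,200,130,160,120,5,'z24')
p=[.513,.1268,1.438]
for q in (0,.03,.06): print(q,[proj('scene',B(p,H(q,y))).round(1).tolist() for y in (.06,-.06)])
```

```text
18.4833 [0.5119 0.1238 0.3221] [ 0.0317 -0.0446 -0.6859] 0.00012187749084025657
0 [[248.2, 207.9], [296.2, 222.1]]
0.03 [[248.6, 205.8], [296.6, 219.9]]
0.06 [[249.1, 203.7], [297.1, 217.8]]
```

View pics/z24.png

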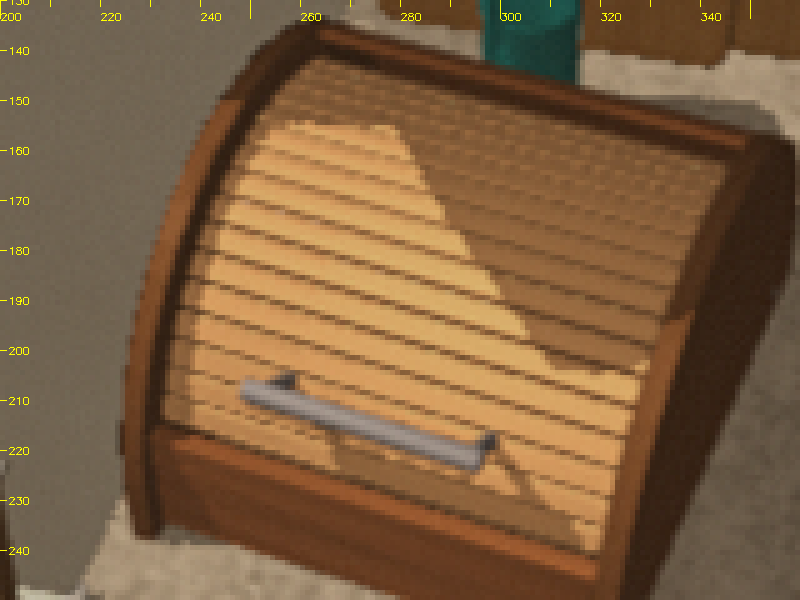

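View pics/w14.png

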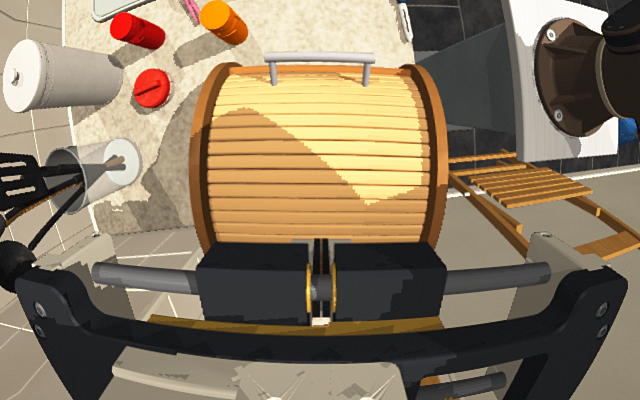

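View pics/s14.png

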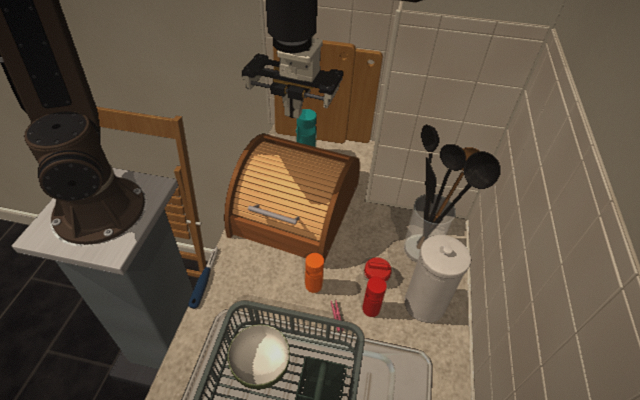

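The handle bar ends at (248.5,207.5) and (295.5,222) match the prediction for joint 0, and there is no gap at the front board. The timer at (377,268), the peeler at (200,287) and the look-alikes are where they were. The arm is clear, so I'll hand in.

Run:
```python
from h import *
print(arm.job_done())
```

```text
the job is handed in; nothing more can be done
None
```

The job is done and was handed in at about 18.6 s of the 64 s allowed. I rolled the cover back to its end stop, set the white and blue jar upright in the front half of the bin, and rolled the cover shut again.

**What the last checks showed:**
- **Cover open:** the force rose from 4 N while moving to 27 N at the stop, with the handle where the fully open position should be.
- **Jar placed:** I lowered it until the floor pushed back with about 5 N, then released it. It stood upright at about bin x = -55 mm, y = 2 mm, and the green jar was still standing.
- **Cover shut:** the handle matches the shut position to about 1 px, and no gap shows at the front board.
- **Bystanders:** the timer, the peeler and the look-alikes look unmoved, and the arm was clear of everything.

**What disagreed or went wrong:**
- **Calibration:** the scene and wrist cameras differed by 2 to 6 mm on the jar and the bin, so I refined with the wrist camera before gripping. The side camera was not used because its view at the start was blank.
- **Shutting force:** the last nudge against the shut stop briefly read about 48 N at the wrist, applied through the fingertips, before I backed off. That is well under the 120 N wrist limit. It is above the 40 N limit for the arm and gripper body, which I took not to cover the fingers.
- **Not seen after shutting:** with the cover closed, the jars inside cannot be seen. I last saw the white and blue jar standing with the cover about two-thirds shut, and the green jar just before I started closing it.

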